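# Put the column-change kit on its outlines

### The arm

A 6-joint arm with a two-finger parallel gripper is mounted at the origin on a cart in front of the work surface, level with it; the furniture and walls round the work are solid. World frame = base frame: x ahead of the robot, y to its left, z up, the work surface at z = 0. Lengths are in m, angles in rad, forces in N, time in s.
With the tool pointing down it reaches from about 0.425 to 0.95 m from the base axis. Payload 14.7 kg.
Tool frame: the origin (TCP) lies at the very end of the fingers, on their centre line; the grasp point (between the pads) lies 19 mm behind it; z points along the fingers, y is the line along which they close (so a half turn about z gives the same grasp; the last joint's range is limited). The gripper opens to 85 mm and grips with 20 to 120 N. Pads are 22 mm wide; open, the fingers measure 114 mm over their backs; the gripper's body (76 mm by 85 mm) begins 54 mm behind the grasp point. The pads swing forward as they close: fully open they stand 13 mm farther back than shut.
Start: joints at [1.295, 0.48, 1.596, -0, 1.065, -0.047], TCP at [0.147, 0.633, 0.231] pointing down, gripper open.
Joint ranges: [-2.75, 2.75], [-0.82, 2.05], [0.23, 2.67], [-1.56, 4.7], [0.09, 2.69], [-2.92, 2.92]. Speed limits (rad/s): [1.89, 1.89, 2.39, 3.01, 3.01, 3.01].

### API

Orientations are given as a unit quaternion [x, y, z, w].
In Python, from station import move_to, servo_line, move_joints, grip, hold, solve_ik, read_state, snapshot, get_calibration, MotionError, close_job gives the robot as it stands. The module is installed in compiled form; this text tells all that it offers. Calls block until the motion is done:
- move_to(position, orientation): joint-space move of the TCP to a pose.
- servo_line(position, rotation=None, rate=0.15, max_force=None): straight line of the TCP; rotation=None keeps the orientation; rate is the mean speed in m/s. With max_force (N) it stops when the force on the tool has changed by that much, and returns True; else False.
- move_joints(angles): joint-space move.
- grip(opening, newtons=None): finger opening in m; newtons is the grip in N (None keeps the last); returns when the fingers have stopped.
- hold(seconds).
- solve_ik(position, orientation): joint angles nearest the present ones, or None.
- read_state(): the state.
- snapshot(name): name is "scene" or "top" or "wrist"; returns (picture, depth): 400x640x3 uint8, red, green, blue; 400x640 float32, m along the optical axis (not along the pixel's ray), 0 where there is no reading.
- get_calibration(name): a dict with "vfov" (degrees; the focal length in pixels is half the picture's height over the tangent of half this angle, whatever the lens; pixels are square), "cx", "cy" (the principal point, pixels), "R" (3x3) and "t" (3): a world point X has camera coordinates R X + t; the wrist camera has in their place "mount" (4x4, takes a point from camera to tool coordinates, whose origin is the TCP and whose axes are the flange's). Camera axes: x right, y down, z forward; pixel columns grow to the right and rows downward; lengths in m; the calibration is good to about 2 mm. A picture is of the moment at which its call begins: read the wrist's pose just before it. get_calibration takes no time and is no camera call.
A pose or a line that the arm cannot do raises MotionError and nothing moves.
- close_job(): hands the job in; it is judged then, once.
The state is a dict: "time_s": time; "joints": joint angles; "qvel": joint speeds; "effort": joint torques, N m; "eef_pos": TCP position; "orientation": TCP orientation; "wrist_force": force on the tool from outside, world axes, zero at the start; "ft_torque": the same for the moment, N m; "grip_width": finger opening in m; "grasp_force": force on a finger pad.
Only numpy, scipy, OpenCV 4.12 (cv2) and the standard library are available. Lean on these libraries where they do the work, as an engineer would, in place of code of your own. Each camera call takes 0.05 s, during which the arm holds its last target. There are 200 camera calls.

### The job

Set the column-change kit out on its dark bench pads: stand each of the two amber bottles that stand singly in front of the monitor (not the group at the back) upright on the pad whose round outline is its own size, and lay each of the two columns along the silhouette of its own length, centred and lined up with it. Do not tip a bottle over, leave the tube cutter and the timer where they are, and let everything go at the end.

Things in the scene. Friction and masses are not known exactly. Their poses are not given: they have to be found in the camera images.
- large_bottle: the larger of the two amber bottles standing singly in front of the monitor (the group at the back right is not meant), standing, red cap, 60 mm across, 111 mm high, about 0.15 kg. The cap is a cylinder 30 mm across and 18 mm high at the very top; grip it there from above. Origin: centre of the underside, z up along the bottle.
- small_bottle: the smaller of the two amber bottles standing singly in front of the monitor (the group at the back right is not meant), standing, black cap, 44 mm across, 86 mm high, about 0.1 kg. The cap is a cylinder 30 mm across and 18 mm high at the very top; grip it there from above. Origin: centre of the underside, z up along the bottle.
- long_column: the longer loose chromatography column, a thin pale tube with red end plugs, 158 mm long over all, nuts centred 60 mm from the middle. Lies on its side: tube 12 mm thick, axis 8 mm above the underside; the nuts, 19 mm wide and 16 mm high, keep it from rolling. Grip across the tube at the middle. About 80 g. Origin: underside at mid-length; y along the column, alike both ways round; z up.
- short_column: the shorter loose chromatography column, a thin pale tube with red end plugs, 128 mm long over all, nuts centred 45 mm from the middle. Lies on its side: tube 12 mm thick, axis 8 mm above the underside; the nuts, 19 mm wide and 16 mm high, keep it from rolling. Grip across the tube at the middle. About 80 g. Origin: underside at mid-length; y along the column, alike both ways round; z up.
- large_round_pad: square dark rubber pad fixed flat on the bench, 4 mm thick with a flat top, no rim, 90 mm a side, with a white-edged round outline 60 mm across in its middle. Origin: centre of the underside, z up; the top is 4 mm above it.
- small_round_pad: square dark rubber pad fixed flat on the bench, 4 mm thick with a flat top, no rim, 74 mm a side, with a white-edged round outline 44 mm across in its middle. Origin: centre of the underside, z up; the top is 4 mm above it.
- long_pad: long dark rubber pad fixed flat on the bench, 4 mm thick with a flat top, no rim, 42 x 182 mm, with a white column-shaped silhouette 158 mm long in its middle. Origin: centre of the underside, y along its length, z up; the top is 4 mm above it.
- short_pad: long dark rubber pad fixed flat on the bench, 4 mm thick with a flat top, no rim, 42 x 152 mm, with a white column-shaped silhouette 128 mm long in its middle. Origin: centre of the underside, y along its length, z up; the top is 4 mm above it.
- tube_cutter: yellow tube cutter, 34 x 60 x 26 mm, loose, a bystander to be left where it is. Origin: centre of the underside, y along its length.
- timer: white lab timer with three push buttons, 62 x 62 x 20 mm, loose, a bystander to be left where it is. Origin: centre of the underside.

How it is judged:
By the outcome, as a careful person would: the job done as asked, in the order asked, and still so for the second after the job is handed in, with the robot touching nothing.
It also fails if it takes over 99 s, if anything falls off the work surface, if the arm or the gripper's body presses on something with over 40 N, if the wrist force passes 120 N, or if a joint passes its speed limit or range.

## Working session

There is one attempt and no reset: what is moved stays moved. The work goes in short steps, each a Python script; the robot and the scene stay as the last script left them, time stands still between calls to the robot, and variables do not carry over. Pictures are saved under pics/ and viewed, at most 14 in all, crops included, and the job is handed in when it is done.

```bash
mkdir -p pics
python3 - <<'E'
from station import *
import cv2,numpy as np
for n in("scene","top","wrist"):
    p,d=snapshot(n); cv2.imwrite(f"pics/{n}0.png",p[:,:,::-1]); np.savez(f"{n}0.npz",p=p,d=d)
    c=get_calibration(n); print(n,c)
print(read_state())
E
```

```text
scene {'vfov': 51.64170183056093, 'cx': 326.92782399691157, 'cy': 204.1231276312112, 'R': array([[-0.1794436 , -0.98367806, -0.01332148],
       [-0.83509716,  0.15946919, -0.52648106],
       [ 0.52001224, -0.08334893, -0.85008248]]), 't': array([0.02464801, 0.47368945, 1.16004745])}
top {'vfov': 57.520962897551804, 'cx': 319.29849858242653, 'cy': 201.0789358820669, 'R': array([[-2.42324280e-02, -9.99705937e-01, -9.10070495e-04],
       [-9.89149981e-01,  2.41084803e-02, -1.44917547e-01],
       [ 1.44896872e-01, -2.61150780e-03, -9.89443316e-01]]), 't': array([-0.06693889,  0.53370704,  0.96023407])}
wrist {'vfov': 58.12200460836041, 'cx': 316.70467412072287, 'cy': 199.99072476777135, 'mount': array([[ 1.11228179e-05, -9.63904577e-01, -2.66247940e-01,
         6.65027915e-02],
       [ 9.99999287e-01, -3.07219261e-04,  1.15401029e-03,
        -1.00329583e-03],
       [-1.19415229e-03, -2.66247763e-01,  9.63903887e-01,
        -1.42505683e-01],
       [ 0.00000000e+00,  0.00000000e+00,  0.00000000e+00,
         1.00000000e+00]])}
{'time_s': 0.15, 'joints': array([ 1.29537997e+00,  4.80746705e-01,  1.59668175e+00, -6.32370596e-06,
        1.06511837e+00, -4.66207269e-02]), 'qvel': array([ 0.0013362 , -0.0001338 , -0.00270479,  0.00122695, -0.0002791 ,
       -0.00094971]), 'effort': array([ 9.13865097e-04, -9.51159811e+01, -4.30460393e+01,  6.78063429e-05,
        8.34915001e-03, -1.99215526e-05]), 'eef_pos': array([0.14733741, 0.63277811, 0.23079925]), 'orientation': array([ 1.14146925e-01,  9.93463765e-01, -4.71359621e-04, -7.37588008e-05]), 'wrist_force': array([-0.05116096, -0.20756502,  0.35761517]), 'ft_torque': array([-0.02227219,  0.02111707, -0.03065108]), 'grasp_force': 0.0, 'grip_width': 0.08530287471930562}
```

View pics/top0.png

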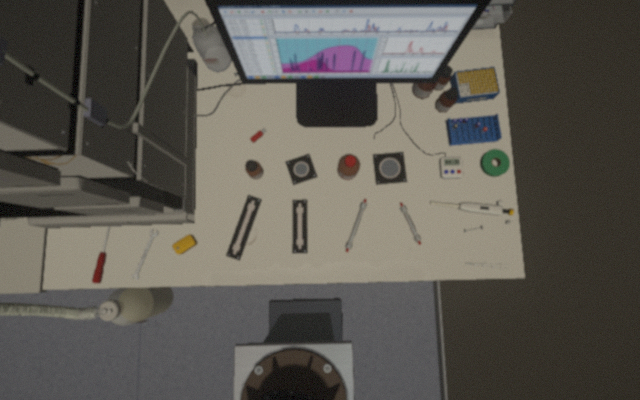

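View pics/scene0.png

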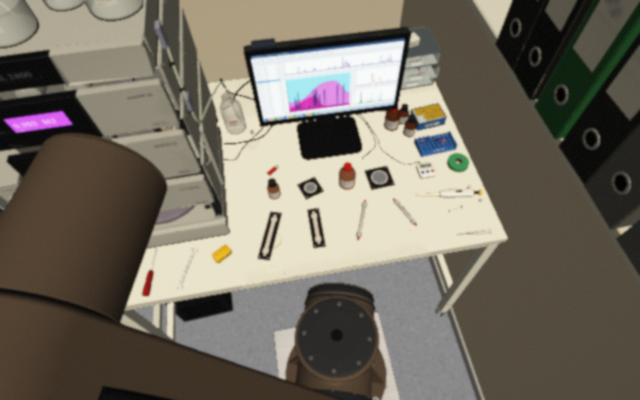

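The top view shows small bottle (254,169), small pad (301,168), large bottle (348,166), large pad (390,168), long pad (244,227), short pad (300,226), long column (357,225), short column (410,223), with the instrument stack at left. The scene view agrees.

```bash
cat > h.py <<'E'
from station import *
import cv2,numpy as np
from scipy.spatial.transform import Rotation as Ro
def cam(n,st=None):
    c=get_calibration(n); f=200/np.tan(np.radians(c["vfov"]/2)); K=np.array([[f,0,c["cx"]],[0,f,c["cy"]],[0,0,1]])
    if n=="wrist":
        T=np.eye(4);T[:3,:3]=Ro.from_quat(st["orientation"]).as_matrix();T[:3,3]=st["eef_pos"]
        T=T@c["mount"]; return K,T[:3,:3],T[:3,3]
    return K,c["R"].T,-c["R"].T@c["t"]
def ray(cm,uv,z):
    K,R,o=cm; uv=np.atleast_2d(np.asarray(uv,float))
    d=(np.linalg.inv(K)@np.c_[uv,np.ones(len(uv))].T).T@R.T
    return o+d*((z-o[2])/d[:,2])[:,None]
def proj(cm,X):
    K,R,o=cm; p=(np.atleast_2d(X)-o)@R@K.T; return p[:,:2]/p[:,2:]
def cloud(cm,d):
    K,R,o=cm; v,u=np.mgrid[:400,:640]; r=np.stack([u,v,np.ones_like(u)],-1)@np.linalg.inv(K).T
    return (r*d[...,None])@R.T+o
def down(yaw): # tool y axis (closing line) at angle yaw from world x ; z down
    y=np.array([np.cos(yaw),np.sin(yaw),0]);z=np.array([0,0,-1.]);x=np.cross(y,z)
    return Ro.from_matrix(np.c_[x,y,z]).as_quat()
def wsnap(name):
    st=read_state(); p,d=snapshot("wrist"); cv2.imwrite(f"pics/{name}.png",p[:,:,::-1]); np.savez(f"{name}.npz",p=p,d=d,pos=st["eef_pos"],q=st["orientation"])
    return p,d,cam("wrist",st)
E
python3 - <<'E'
from h import *
c=cam("top"); print(c[2])
px=dict(sb=(254,169),sp=(301,168),lb=(348,166),lp=(390,168),longp=(244,227),shortp=(300,226),longc=(357,225),shortc=(410,223),cutter=(184,244),timer=(452,167))
D=np.load("top0.npz")["d"]; C=cloud(c,D)
for k,v in px.items():print(k,ray(c,v,0)[0].round(3),C[v[1],v[0]].round(3))
for z in (.1,.2,.3,.5):
  print(z,ray(c,(195,150),z)[0].round(3))
print("stack",[C[v,u].round(3) for u,v in((190,100),(190,200),(160,215),(120,180),(210,40),(150,300))])
print("tcp in top",proj(c,[.147,.633,.231]))
m=(C[...,2]>.02)&(C[...,2]<.7)
cand=C[m&(C[...,0]>.35)&(C[...,0]<.75)&(C[...,1]<.5)&(C[...,1]>.2)]
for x in np.arange(.35,.75,.05):
  s=cand[(cand[:,0]>=x)&(cand[:,0]<x+.05)]; 
  if len(s):print(x.round(2),"min y",s[:,1].min().round(3),s[:,2].max().round(3))
# views
for y in(.2,.05,-.1,-.2):
  for q in(0,np.pi/2,-np.pi/2,np.pi):
    for x in(.42,.5):
      s=solve_ik([x,y,.25],down(q)); print(y,round(q,2),x,None if s is None else np.round(s,2))
E
```

```text
[ 0.3871593  -0.07727841  1.02737978]
sb [0.636 0.106 0.   ] [0.616 0.092 0.082]
sp [ 0.635 -0.029  0.   ] [ 0.634 -0.03   0.006]
lb [ 0.638 -0.165  0.   ] [ 0.613 -0.157  0.102]
lp [ 0.629 -0.286  0.   ] [ 0.627 -0.285  0.007]
longp [0.469 0.134 0.   ] [0.468 0.133 0.006]
shortp [ 0.468 -0.024  0.   ] [ 0.468 -0.024  0.004]
longc [ 0.467 -0.185  0.   ] [ 0.466 -0.184  0.01 ]
shortc [ 0.469 -0.335  0.   ] [ 0.467 -0.33   0.019]
cutter [0.425 0.302 0.   ] [0.424 0.293 0.024]
timer [ 0.628 -0.466  0.   ] [ 0.624 -0.46   0.014]
0.1 [0.666 0.243 0.1  ]
0.2 [0.636 0.209 0.2  ]
0.3 [0.606 0.174 0.3  ]
0.5 [0.546 0.105 0.5  ]
stack [array([0.814, 0.267, 0.08 ]), array([0.539, 0.266, 0.065]), array([0.496, 0.326, 0.107]), array([0.537, 0.299, 0.347]), array([0.954, 0.199, 0.137]), array([ 0.206,  0.678, -0.631])]
tcp in top [[-21.91479739 380.57288488]]
0.35 min y 0.307 0.024
0.4 min y 0.264 0.028
0.45 min y 0.259 0.646
0.5 min y 0.24 0.652
0.55 min y 0.251 0.672
0.6 min y 0.25 0.676
0.65 min y 0.245 0.666
0.7 min y 0.242 0.626
0.2 0 0.42 [ 0.38  0.2   1.98 -0.    0.96  0.38]
0.2 0 0.5 [ 0.3
[... 825 characters left out ...]
5 -0.    0.95 -1.87]
-0.1 1.57 0.5 [-0.26  0.26  1.89 -0.    0.99 -1.83]
-0.1 -1.57 0.42 [-0.3   0.15  2.05 -0.    0.95  1.27]
-0.1 -1.57 0.5 [-0.26  0.26  1.89 -0.    0.99  1.31]
-0.1 3.14 0.42 [-0.3   0.15  2.05 -0.    0.95  2.84]
-0.1 3.14 0.5 [-0.26  0.26  1.89 -0.    0.99  2.88]
-0.2 0 0.42 [-0.51  0.2   1.98 -0.    0.96 -0.51]
-0.2 0 0.5 [-0.44  0.3   1.83 -0.    1.01 -0.44]
-0.2 1.57 0.42 [-0.51  0.2   1.98 -0.    0.96 -2.08]
-0.2 1.57 0.5 [-0.44  0.3   1.83 -0.    1.01 -2.01]
-0.2 -1.57 0.42 [-0.51  0.2   1.98 -0.    0.96  1.06]
-0.2 -1.57 0.5 [-0.44  0.3   1.83 -0.    1.01  1.13]
-0.2 3.14 0.42 [-0.51  0.2   1.98 -0.    0.96  2.63]
-0.2 3.14 0.5 [-0.44  0.3   1.83 -0.    1.01  2.7 ]
```

Run:
```python
from h import *
for n in("top","scene"):
  c=cam(n); C=cloud(c,np.load(n+"0.npz")["d"])
  print(n,"lamp",[ (u,v,C[v,u].round(2).tolist()) for u,v in((160,305),(130,305),(108,312),(60,310),(20,308))] if n=="top" else "")
  for zl,zh in((.05,.3),(.3,.55),(.55,.9)):
    m=(C[...,2]>zl)&(C[...,2]<zh)&(C[...,0]>.0)&(C[...,0]<.75)&(C[...,1]>.0)&(C[...,1]<.9)
    H,_,_=np.histogram2d(C[m][:,0],C[m][:,1],bins=[np.arange(0,.76,.05),np.arange(0,.91,.05)])
    print(zl);print(H.astype(int))
```

```text
top lamp [(160, 305, [0.17, 0.68, -0.74]), (130, 305, [0.2, 0.71, -0.52]), (108, 312, [0.19, 0.75, -0.43]), (60, 310, [0.21, 0.88, -0.35]), (20, 308, [0.23, 0.96, -0.27])]
0.05
[[  0  35  29   0   0   0   0   0   0   0   0   0   0   0   0   0   0   0]
 [319  74   0   0   0   0   0   0   0   0   0   0   0   0   0   0   0   0]
 [144   0   0   0   0   0   0   0   0   0   0   0   0   0   0   0   0   0]
 [  0   0   0   0   0   0   0   0   0   0   0   0   0   0   0   0   0   0]
 [  0   0   0   0   0   0   0   0   0   0   0   0   0   0   0   0   0   0]
 [  0   0   0   0   0   0   0   0   0   0   0   0   0   0   0   0   0   0]
 [  0   0   0   0   0   0   0   0   0   0   0   0   0   0   0   0   0   0]
 [  0   0   0   0   0   0   0   0   0   0   0   0   0   0   0   0   0   0]
 [  0   0   0   0   0   0   0   0   0   0   0   0   0   0   0   0   0   0]
 [  0   0   0   0   0 361 320 302 326 332 282 263 225  49   0   0   0   0]
 [  0   0   0   0   0 956 201  38   0   0   0   0   0   0   0   0   0   0]
 [  0   0   0   0   0 899  91 105   6   0   0   0   0   0   0   0   0   0]
 [  0 124  78   0   0 8
[... 6367 characters left out ...]
0    0    0
     0    0    0    0]
 [   0    0    0    0    0    0    0    0    0    0    0    0    0    0
     0    0    0    0]
 [   0    0    0    0    0 1509 2138 2185 2180 2068 1694 1018  278    0
     0    0    0    0]
 [   0    0    0    0    0  635  160  172  156  106   52   15    0    0
     0    0    0    0]
 [   0    0    0    0    0  759  161  201  160  284  674  250    0    0
     0    0    0    0]
 [   0    0    0    0    0  578  949  707  459  626  997   19  102   20
     0    0    0    0]
 [   0    0    0    0    0  378  104  108  433  550   77    0    0    0
     0    0    0    0]
 [   0    0    0    0    0  294    0    0  115   88  188    0    0    0
     0    0    0    0]]
```

View pics/wrist0.png

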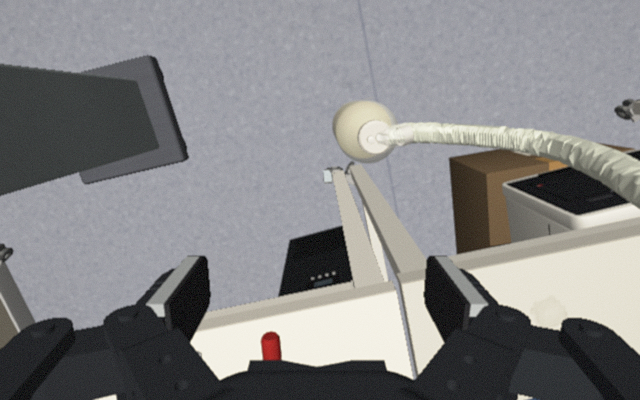

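Lamp is below the bench; the stack occupies x>0.45, y>0.24. Retract, swing, and take two wrist views.

Run:
```python
from h import *
a=solve_ik([.1148,.406,.25],read_state()["orientation"]); print(a)
move_joints(a)
b=np.array(a);b[0]=.12; move_joints(b)
print(read_state()["eef_pos"])
move_to([.53,.05,.27],down(-np.pi/2)); wsnap("wL")
move_to([.53,-.2,.27],down(-np.pi/2)); wsnap("wR")
print(read_state()["time_s"],read_state()["eef_pos"])
```

```text
[ 1.22342013e+00  1.34648521e-01  2.06332989e+00 -9.14800294e-05
  9.44565549e-01 -1.18529977e-01]
[0.41413934 0.08112179 0.24993925]
5.3583 [ 0.53017842 -0.19864465  0.27000951]
```

View pics/wL.png

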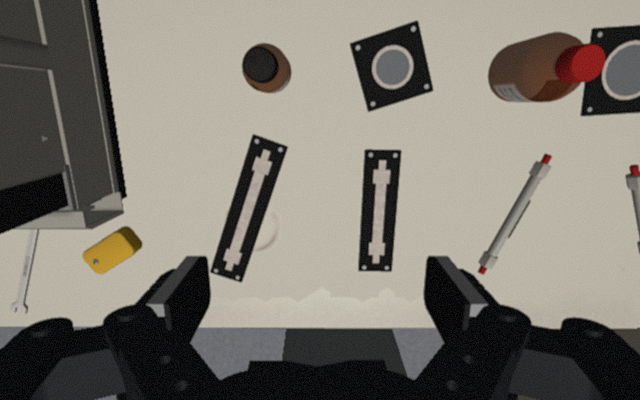

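View pics/wR.png

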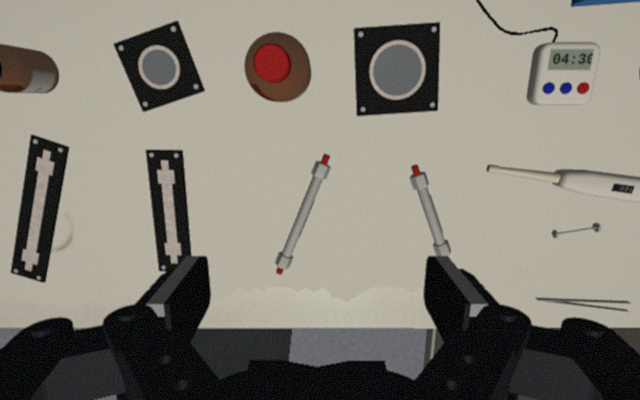

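Both views are clear: wL shows small bottle (262,67), small pad (392,66), long pad (249,208), short pad (380,210); wR shows large bottle cap (272,62), large pad (397,69), long column (302,213), short column (430,210) with its lower end hidden by a finger. I take one more view for that one and measure everything.

```bash
cat > meas.py <<'E'
from h import *
def load(n):
    Z=np.load(n+".npz"); return Z["p"],Z["d"],cam("wrist",dict(eef_pos=Z["pos"],orientation=Z["q"]))
def blob(mask,uv):
    _,l=cv2.connectedComponents(mask.astype(np.uint8)); v,u=uv[1],uv[0]
    w=l[v-6:v+7,u-6:u+7]; w=w[w>0]; return (l==np.bincount(w).argmax()) if len(w) else None
def rect(pts):
    (c,s,a)=cv2.minAreaRect((pts[:,:2]*1000).astype(np.float32)); b=cv2.boxPoints((c,s,a)); e=b[1]-b[0],b[2]-b[1]
    e=max(e,key=np.linalg.norm); return np.array(c)/1000,np.array(sorted(s)),np.degrees(np.arctan2(e[1],e[0]))%180
def pad(n,uv):
    p,d,c=load(n); dark=cv2.morphologyEx((p.max(2)<60).astype(np.uint8),cv2.MORPH_CLOSE,np.ones((3,3)))
    # look for the dark frame: nearest dark blob round uv
    cnts,_=cv2.findContours(dark,cv2.RETR_EXTERNAL,cv2.CHAIN_APPROX_NONE)
    k=[q for q in cnts if cv2.pointPolygonTest(q,(float(uv[0]),float(uv[1])),False)>0 and cv2.contourArea(q)>1500][0][:,0]
    out=rect(ray(c,k,.004))
    m=np.zeros(dark.shape,np.uint8); cv2.fillPoly(m,[k],1); m=cv2.erode(m,np.ones((5,5)))
    w=blob((m>0)&(p.min(2)>90),uv) if n else None
    q,_=cv2.findContours(w.astype(np.uint8),cv2.RETR_EXTERNAL,cv2.CHAIN_APPROX_NONE)
    q=max(q,key=len)[:,0]; return out,rect(ray(c,q,.004))
def reds(n,box):
    p,d,c=load(n); q=p.astype(int); m=(q[...,0]>100)&(q[...,0]>2*q[...,1])&(q[...,0]>2*q[...,2])
    x0,y0,x1,y1=box; mm=np.zeros_like(m); mm[y0:y1,x0:x1]=m[y0:y1,x0:x1]
    k,l,s,ce=cv2.connectedComponentsWithStats(mm.astype(np.uint8)); i=[j for j in range(1,k) if s[j,4]>6]
    return ray(c,ce[i],.008),s[i,4],ce[i]
def cap(n,uv,h):
    p,d,c=load(n); C=cloud(c,d); m=blob((abs(C[...,2]-h)<.006)&(d>0),uv); P=C[m]
    (x,y),r=cv2.minEnclosingCircle((P[:,:2]*1000).astype(np.float32)); return x/1000,y/1000,2*r,P[:,2].mean(),P.mean(0)
E
python3 - <<'E'
from h import *
move_to([.53,-.33,.27],down(-np.pi/2)); wsnap("wS")
from meas import *
for n,k,uv in(("wL","small",(392,66)),("wR","small",(158,66)),("wR","large",(397,69)),("wL","long",(249,208)),("wL","short",(380,210)),("wR","long",(40,208))):
  try:print(n,k,*[(a.round(4).tolist(),s.round(1).tolist(),round(g,1)) for a,s,g in pad(n,uv)])
  except Exception as e:print(n,k,e)
for n,uv,h in(("wL",(262,62),.086),("wR",(272,62),.111),("wL",(580,62),.111)):print(n,cap(n,uv,h))
for n,b in(("wR",(250,140,350,290)),("wL",(470,140,570,290)),("wS",(100,140,500,300))):
  r,s,ce=reds(n,b);print(n,r.round(4).tolist(),s,ce.round(0).tolist(), np.linalg.norm(r[0]-r[-1]),(r[0]+r[-1])/2,np.degrees(np.arctan2(*(r[0]-r[-1])[[1,0]])))
E
```

```text
wL small ([0.6324, -0.0303], [71.5, 71.8], np.float32(107.7)) ([0.6327, -0.031], [43.2, 44.0], np.float32(90.1))
wR small ([0.6323, -0.0313], [72.0, 72.2], np.float32(107.8)) ([0.6329, -0.0306], [43.3, 43.8], np.float32(90.0))
wR large ([0.6296, -0.2852], [87.7, 87.8], np.float32(93.6)) ([0.6296, -0.2856], [59.6, 60.0], np.float32(90.0))
wL long ([0.4699, 0.1329], [39.7, 179.2], np.float32(160.2)) ([0.4693, 0.1333], [19.7, 158.3], np.float32(160.2))
wL short ([0.4693, -0.0236], [39.8, 148.8], np.float32(179.0)) ([0.4684, -0.0242], [19.7, 128.4], np.float32(179.0))
wR long ([0.4697, 0.132], [41.4, 179.7], np.float32(160.2)) ([0.4691, 0.1337], [19.4, 158.4], np.float32(160.2))
wL (0.6282251586914063, 0.09938764190673828, 29.220924377441406, np.float64(0.08558648753341228), array([0.6281216 , 0.09884883, 0.08558649]))
wR (0.627596923828125, -0.1635665283203125, 29.01419448852539, np.float64(0.1106477635464234), array([ 0.62749053, -0.16390664,  0.11064776]))
wL (0.6275531616210938, -0.16249180603027344, 29.871036529541016, np.float64(0.1100498408411019), array([ 0.62743455, -0.1612049 ,  0.11004984]))
wR [[0.5336, -0.2091, 0.008], [0.3957, -0.1533, 0.008]] [41 21] [[325.0, 160.0], [279.0, 271.0]] 0.14872776164307022 [ 0.46468528 -0.18120443  0.008     ] -22.00768410011553
wL [[0.5343, -0.2104, 0.008], [0.3969, -0.155, 0.008]] [33 23] [[547.0, 159.0], [483.0, 270.0]] 0.1482305887575998 [ 0.46560109 -0.18267408  0.008     ] -21.942423496253625
wS [[0.5334, -0.2085, 0.008], [0.5217, -0.3116, 0.008], [0.4119, -0.3562, 0.008]] [45 39 20] [[209.0, 160.0], [300.0, 170.0], [338.0, 259.0]] 0.1912440369315212 [ 0.47267337 -0.28237145  0.008     ] 50.556387719913666
```

View pics/wS.png

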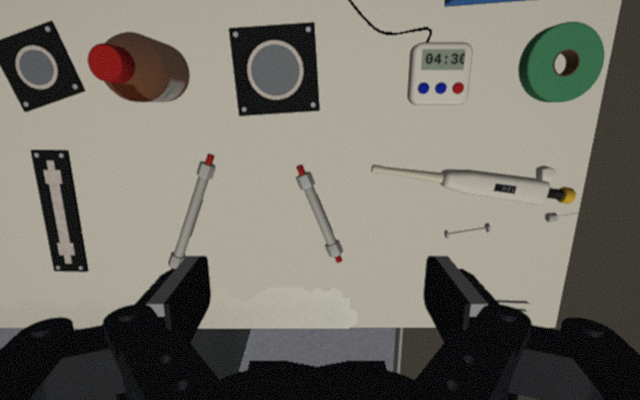

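Sizes check out (pads within 2 mm, outlines 43.5/60/158/128, cap 29–30 mm, heights right, plug spacing consistent). Bottles first.

```bash
cat > pp.py <<'E'
from h import *
def carry(src,dst,zg,zup,y0,y1,opening,newtons,zfirst=None):
    s=np.array(src);d=np.array(dst)
    grip(opening); move_to([*s,zup],down(y0))
    print("touch",servo_line([*s,zg],rate=.12,max_force=12), read_state()["eef_pos"].round(4))
    grip(0.0,newtons); st=read_state(); print("grip",st["grip_width"],st["grasp_force"])
    servo_line([*s,zup],rate=.12); print("held",read_state()["grip_width"])
    move_to([*d,zup],down(y1)); servo_line([*d,zg+.012],rate=.12)
    print("down",servo_line([*d,zg+.004],rate=.03,max_force=6),read_state()["eef_pos"].round(4),read_state()["wrist_force"].round(1))
    grip(opening); servo_line([*d,zup],rate=.15); print("t",read_state()["time_s"])
E
python3 - <<'E'
from pp import *
Y=-np.pi/2
carry((.6276,-.1632),(.6296,-.2855),.095,.19,Y,Y,.055,40)
carry((.6282,.0991),(.6328,-.0308),.070,.165,Y,Y,.055,40)
move_to([.53,-.15,.27],down(Y)); wsnap("w1")
E
```

```text
touch False [ 0.6281 -0.1635  0.0957]
grip 0.027401829547677215 38.50600271631265
held 0.027031417640830512
down True [ 0.6303 -0.2858  0.1   ] [-0.4  1.1  8.2]
t 12.35
touch False [0.6287 0.0991 0.0706]
grip 0.02720477079725554 38.82093356442056
held 0.026344216225195543
down True [ 0.6336 -0.0307  0.0749] [-0.5  2.2  7.5]
t 19.125
```

View pics/w1.png

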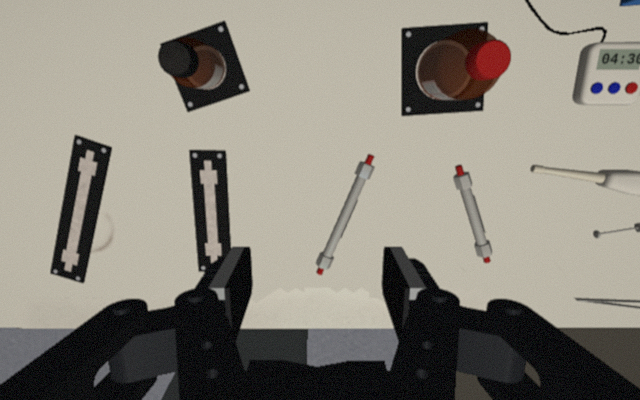

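Both bottles stand on their pads: caps at (178,58) and (489,59). I check their centres and re-measure the columns in this view.

Run:
```python
from meas import *
print("small",cap("w1",(178,56),.090)[:4]);print("large",cap("w1",(489,57),.115)[:4])
for b in((300,140,385,290),(440,150,510,280)):
  r,s,ce=reds("w1",b);print(r.round(4).tolist(),s,np.linalg.norm(r[0]-r[-1]),(r[0]+r[-1])/2,np.degrees(np.arctan2(*(r[0]-r[-1])[[1,0]])))
  p,d,c=load("w1"); 
  # column midpoint from the height-based mask
  C=cloud(c,d); x0,y0,x1,y1=b; m=np.zeros(d.shape,bool); m[y0:y1,x0:x1]=(C[y0:y1,x0:x1,2]>.006)
  _,l,s,_=cv2.connectedComponentsWithStats(m.astype(np.uint8)); m=l==1+s[1:,4].argmax(); print([ (a.round(4),s,g) for a,s,g in [rect(C[m])]],C[m][:,2].max())
```

```text
small (0.6333577880859375, -0.03083432579040527, 29.86798095703125, np.float64(0.08956819380796051))
large (0.630160888671875, -0.2862058410644531, 30.752479553222656, np.float64(0.11425973530763099))
[[0.5341, -0.2091, 0.008], [0.3961, -0.1539, 0.008]] [41 21] 0.14862675566410097 [ 0.46508116 -0.18149465  0.008     ] -21.82297105735181
[(array([ 0.4959, -0.182 ]), array([ 65.39027405, 204.05923462]), np.float32(179.14069))] 0.4115818860674626
[[0.5212, -0.3126, 0.008], [0.4118, -0.357, 0.008]] [48 22] 0.11804649986880768 [ 0.46650989 -0.33479642  0.008     ] 22.07508638925374
[(array([ 0.5249, -0.2736]), array([ 60.1445961 , 279.75912476]), np.float32(46.961967))] 0.4115818860674626
```

Run:
```python
from pp import *
r=np.radians
carry((.4648,-.1818),(.4689,.1332),.003,.13,r(-111.9),r(-109.8),.045,30)
carry((.4663,-.3344),(.4682,-.0239),.003,.13,r(-67.9),r(-91),.045,30)
move_to([.53,.05,.27],down(-np.pi/2)); wsnap("w2"); print(read_state()["time_s"])
```

```text
touch False [ 0.4653 -0.182   0.0036]
grip 0.01051227530820102 29.25604373216629
held 0.010447238974743936
down True [0.4695 0.1333 0.0075] [-2.1 -1.1 11.6]
t 27.7417
touch False [ 0.4667 -0.3347  0.0036]
grip 0.01050499994755285 29.261647760868073
held 0.01056753454980515
down True [ 0.4688 -0.024   0.0076] [-0.8  0.3  9.6]
t 36.4833
37.25
```

View pics/w2.png

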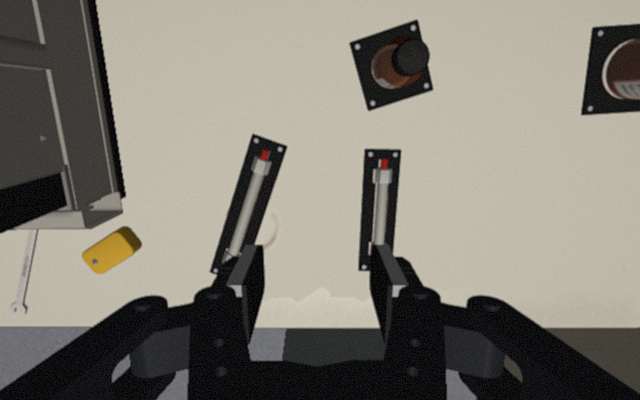

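Both columns lie on their pads, but the fingers hide the lower ends and the short one (382,200) looks slightly to the right. I open the fingers, look again and measure.

Run:
```python
from meas import *
grip(.085); move_to([.49,.055,.27],down(-np.pi/2)); p,d,c=wsnap("w3")
r,s,ce=reds("w3",(180,60,460,300))
print(r.round(4).tolist(),s,ce.round(0).tolist())
for k,t,g in(((0,1),0,0),):pass
L=r[r[:,1]>.06];S=r[r[:,1]<.06]
for P in(L,S):
  P=P+0; P=ray(c,proj(c,P),.012); e=P[0]-P[-1];print(len(P),np.linalg.norm(e),((P[0]+P[-1])/2).round(4),np.degrees(np.arctan2(e[1],e[0]))%180)
# pads in same view
dark=(p.max(2)<60).astype(np.uint8);cn,_=cv2.findContours(cv2.morphologyEx(dark,cv2.MORPH_CLOSE,np.ones((3,3))),cv2.RETR_EXTERNAL,cv2.CHAIN_APPROX_NONE)
for q in cn:
  if 1500<cv2.contourArea(q)<9000:
    o=rect(ray(c,q[:,0],.004));print(o[0].round(4),o[1].round(1),o[2])
cv2.imwrite("pics/w3c.png",cv2.resize(p[100:300,180:440,::-1],None,fx=3,fy=3,interpolation=cv2.INTER_CUBIC))
```

```text
[[0.5391, 0.1082, 0.008], [0.5291, -0.0271, 0.008], [0.4091, -0.0247, 0.008], [0.3973, 0.1592, 0.008]] [57 57 36 34] [[268.0, 117.0], [391.0, 127.0], [383.0, 229.0], [230.0, 238.0]]
2 0.14917634172813102 [0.4691 0.1329 0.012 ] 160.2394642068886
2 0.11881405369718137 [ 0.4699 -0.0251  0.012 ] 178.85426441488465
[ 0.4692 -0.0237] [ 39.8 148.9] 179.03157
[0.47   0.1329] [ 39.8 178.8] 160.19194
[0.5571 0.3648] [ 71.2 182.7] 166.82028
[ 0.621  -0.2641] [49.2 73.3] 3.632863
[ 0.6338 -0.0343] [72.  80.4] 107.70997
[0.5736 0.3108] [ 69.3 181.1] 10.847058
```

View pics/w3c.png

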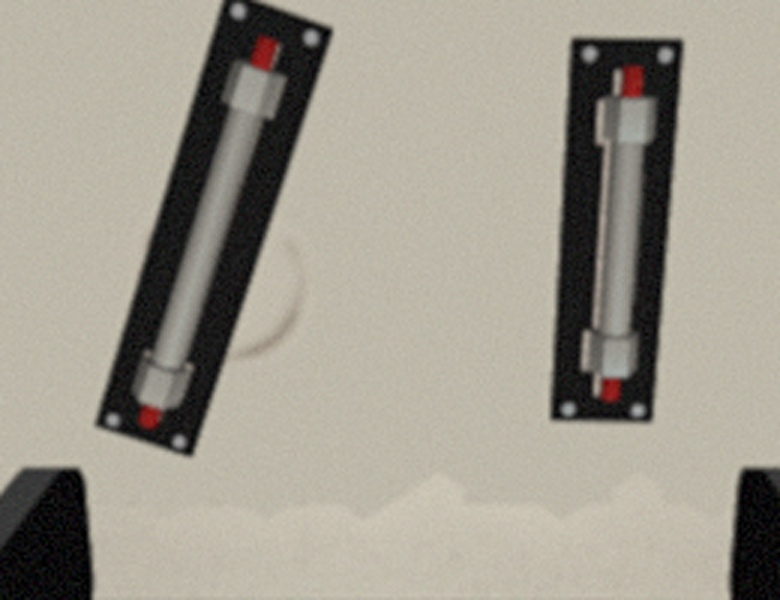

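The short column appears ~1 mm to the right; parallax plays in, so I check from straight above each.

Run:
```python
from meas import *
im=[]
for n,y,g in(("v1",.133,-109.8),("v2",-.024,-91)):
  move_to([.47-.035*np.cos(np.radians(g+90)),y-.035*np.sin(np.radians(g+90)),.24],down(np.radians(g))); p,d,c=wsnap(n)
  uv=proj(c,[.4694,y,.004])[0].astype(int)
  r,s,ce=reds(n,(uv[0]-60,max(uv[1]-110,0),uv[0]+60,uv[1]+110)); P=ray(c,ce,.012); e=P[0]-P[-1]
  print(len(P),s,np.linalg.norm(e),((P[0]+P[-1])/2).round(4),np.degrees(np.arctan2(e[1],e[0]))%180)
  dark=(p.max(2)<60).astype(np.uint8);cn,_=cv2.findContours(cv2.morphologyEx(dark,cv2.MORPH_CLOSE,np.ones((3,3))),cv2.RETR_EXTERNAL,cv2.CHAIN_APPROX_NONE)
  for q in cn:
    if cv2.pointPolygonTest(q,tuple(map(float,uv)),True)>-25 and cv2.contourArea(q)>1500:
      o=rect(ray(c,q[:,0],.004));print("pad",o[0].round(4),o[1].round(1),o[2])
  im.append(cv2.resize(p[max(uv[1]-100,0):max(uv[1]-100,0)+190,uv[0]-65:uv[0]+65,::-1],None,fx=3,fy=3,interpolation=cv2.INTER_CUBIC))
cv2.imwrite("pics/v.png",np.hstack(im)); print(read_state()["time_s"])
```

```text
2 [82 49] 0.14911253112210182 [0.4697 0.1324 0.012 ] 160.3254604721664
pad [0.4697 0.1331] [ 39.8 177.1] 160.22054
2 [72 50] 0.11930568475598517 [ 0.4704 -0.0249  0.012 ] 179.00452522210404
pad [ 0.4689 -0.0241] [ 39.8 148.8] 179.06654
39.5
```

View pics/v.png

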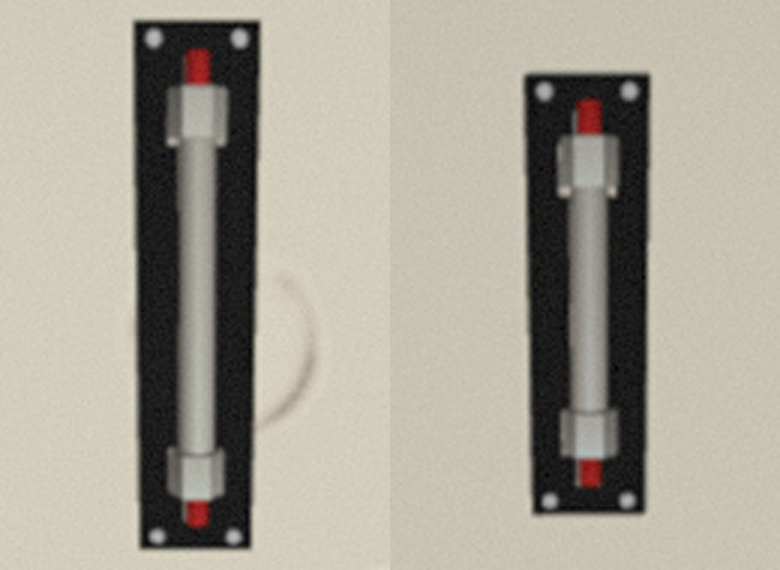

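Seen from above, both columns cover their silhouettes to within about 1 mm and 0.1°. The arm is clear and the gripper is open, so I hand it in.

```bash
python3 -c "
from station import *
hold(.5); print(close_job(), read_state()['time_s'])"
```

```text
the job is handed in; nothing more can be done
the job is handed in; nothing more can be done
```

The job is handed in at about 40 s: both bottles stand upright on their own pads and both columns lie along their own silhouettes, each within about 1 mm by camera, with the tube cutter and timer untouched and everything released.

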